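# Unscrew the left-hand wheel knob of a bench sharpener

### The arm

A 6-joint arm with a two-finger parallel gripper is mounted at the origin on the work surface. World frame = base frame: x ahead of the robot, y to its left, z up, the work surface at z = 0. Lengths are in mm, angles in rad, forces in N, time in s.
With the tool pointing down it reaches from about 350 to 850 mm from the base axis. Payload 8.1 kg.
Tool frame: the origin (TCP) lies on the mounting face of the last link; the fingertips stand ahead of it and the grasp point (between the pads) lies 167 mm ahead of it (finger_overhang is the z of the fingertips in the tool frame, in mm); z points along the fingers, y is the line along which they close (so a half turn about z gives the same grasp; the last joint's range is limited). The gripper opens to 93 mm and grips with 3 to 60 N. Pads are 15 mm wide; open, the fingers measure 128 mm over their backs; the gripper's body (75 mm by 188 mm) begins 65 mm behind the grasp point.
Start: joints at [1.162, 0.13, 1.488, -0, 1.523, -0.085], TCP at [190.882, 568.833, 404.735] pointing down, gripper open.
Joint ranges: [-2.96, 2.96], [-0.89, 2.26], [0.02, 2.5], [-1.34, 4.48], [0, 2.73], [-2.66, 2.66]. Speed limits (rad/s): [2.39, 2.39, 2.79, 3.14, 3.14, 3.14].

### API

Orientations are given as a rotation vector (axis times angle).
In Python, from bench import get_obs, grab_frame, get_calibration, finish_job, finger_overhang gives the robot as it stands.
- The arm moves only by the tool play_rows, never from a script. Its argument "motion" is a list that holds one entry, the list of rows, each a list of 7 numbers: the finger opening in cm, from 0 to 9.3, then the shift along the tool's x, y, z in cm, then the turn, a rotation vector about the tool's x, y, z in rad. In form: [[[claw, tx, ty, tz, wx, wy, wz], ...]]. A call has 1 to 5 rows; each row is the pose to reach, as a shift and turn from the pose commanded when the call began, along the tool's axes at that moment; what a row does not reach only later rows make up. A row lasts 1/12 s, in which the tool goes at most 41.7 mm and 7.16 degrees, less where a joint would pass 70% of its speed; a pose out of reach is approached as far as the arm can. A call with a gripper value outside its range is refused whole. The fingers move at their own pace and stop on an object; the grip force is fixed at half the most. Time passes only in rows, so rows that repeat a pose let the fingers close. It gives the time, the measured TCP pose, the force, the opening and the grip force at its end, in the units of the state.
- get_obs(): the state, without advancing time (a new reading comes with each control period).
- grab_frame(name): name is "scene" or "top" or "wrist"; returns the picture (420x560x3 uint8, red, green, blue); there is no depth.
- get_calibration(name): a dict with "fx", "fy", "cx", "cy" (pixels), "R" (3x3) and "t" (3): a world point X has camera coordinates R X + t. Camera axes: x right, y down, z forward; pixel columns grow to the right and rows downward; lengths in mm; the calibration is good to about 2 mm. A picture is of the moment at which its call begins: read the wrist's pose just before it. get_calibration takes no time and is no camera call; for the wrist camera it gives the pose at the moment of the call.
- finish_job(): hands the job in; it is judged then, once.
The state is a dict: "time": time; "joints": joint angles; "joint_vel": joint speeds; "tau": joint torques, N m; "tool_pos": TCP position; "ee_rot": TCP orientation; "wrist_force": force on the tool from outside, world axes, zero at the start; "moment": the same for the moment, N m; "width": opening from 0.0 (shut) to 1.0 (fully open); "grip_force": force on a finger pad.
Only numpy, scipy, OpenCV 4.12 (cv2) and the standard library are available. Lean on these libraries where they do the work, as an engineer would, in place of code of your own. Each camera call takes 0.05 s, during which the arm holds its last target. There are 200 camera calls.

### The job

The red hex knob that clamps the flat wheel of the bench sharpener has a left-hand thread. Unscrew it without forcing it (neither wrench it tighter nor yank it up the thread), lift it off the spindle once it is free, and stand it upright, open end down as it came off, in the round steel parts dish, then let go. Leave the steel block, the bottle and the screwdriver where they are.

Things in the scene. Friction and masses are not known exactly. Their poses are not given: they have to be found in the camera images.
- knob: Loose red plastic hex hand knob, 90 g: 44 mm across flats (51 over corners), 44 mm high, black disc and white pointer (along its +x) on the closed top. Origin: centre of its open underside, z up. Normals of its flats lie at 0, 60, 120 ... degrees from its x. Bore 28 mm wide, 38 mm deep, with two inner lugs that run in the thread. Starts screwed right down, a few degrees of play.
- spindle (a point): Centre of the wheel's top face, at the foot of the fixed spindle, 82 mm above the table, z up. Two-start LEFT-HAND thread, 18 mm of travel per turn: seen from above the knob rises when turned clockwise (2.9 mm per radian) and jams down when turned anticlockwise.
- spindle_tip (a point): Upper end of the steel spindle, 32 mm above its foot, hidden in the knob at the start. The knob cannot be pulled off until turned about 220 degrees clockwise (about 11 mm up), which takes several grasps; then it lifts straight off, needing 40 mm of lift to clear the spindle.
- sharpener: The bench sharpener, fixed: blue box 200 (x) by 190 (y) mm, 70 mm high, with a flat stone-grey wheel 150 mm across on top, its top face 82 mm above the table. Origin: centre of the underside.
- dish: Round shallow steel parts dish, fixed to the bench by its magnet, 130 mm across the rim, 18 mm high, flat floor about 5 mm above the table. Origin: centre of the underside.
- block: Bystander: drilled steel setup block 76 x 100 x 51 mm. Origin: centre of the underside.
- bottle: Bystander: white jar with steel cap, 60 mm across, 95 mm high. Origin: centre of the underside.
- driver: Bystander: screwdriver lying flat on the bench.

How it is judged (in metres and radians):
On the way, in this order (a step that is already met when the one before it is completed fails the run):
1. the knob has climbed at least 6 mm up its thread, upright and still on the spindle (z of knob in the frame of spindle between 0.006 and 0.02 m and horizontal distance between knob and spindle below 0.006 m and angle between knob's own z axis and vertical below 0.25 rad), for 0.2 s.
2. the knob is lifted clear above the spindle (z of knob in the frame of spindle above 0.035 m), for 0.1 s.
At the end, for the whole second after the job is handed in: The knob stands upright (within 0.15 rad), open end down, on the floor of the parts dish: its axis within 42 mm of the dish's centre and its underside less than 12 mm above the table, at rest and released (horizontal distance between knob and dish below 0.042 m and height (world z) of knob below 0.012 m and angle between knob's own z axis and vertical below 0.15 rad and linear speed of knob below 0.02 m/s and contact force between the fingers and knob below 0.1 N); the robot touches nothing.
It fails at once if the knob is wrenched or yanked against the spindle or wheel with more than 80 N (contact force between knob and sharpener above 80 N).
It fails at once if the steel block is displaced by more than 25 mm (distance of block from where it was at the start of the episode above 0.025 m).
It fails at once if the bottle is displaced by more than 25 mm (distance of bottle from where it was at the start of the episode above 0.025 m).
It fails at once if the screwdriver is displaced by more than 25 mm (distance of driver from where it was at the start of the episode above 0.025 m).
It also fails if it takes over 64 s, if anything falls off the work surface, if the arm or the gripper's body presses on something with over 40 N, if the wrist force passes 120 N, or if a joint passes its speed limit or range.

## Working session

There is one attempt and no reset: what is moved stays moved. The work goes in short steps, Python scripts to look and compute and a tool call to move; the robot and the scene stay as the last step left them, time stands still between calls to the robot, and variables do not carry over. Pictures are saved under pics/ and viewed, at most 10 in all, crops included, and the job is handed in when it is done.

Besides the shell and the picture viewer there is one more tool, called after "Emit:" as name(argument=value, ...) on one line, values as JSON. play_rows: Moves the arm, as the interface text tells. Its arguments: {"type":"object","properties":{"motion":{"type":"array"}},"required":["motion"]}

```bash
ls; mkdir -p pics; python3 - <<'E'
from bench import *
import cv2, numpy as np
print(get_obs(), finger_overhang)
for n in ("scene","top"):
    c=get_calibration(n); print(n,c)
    f=grab_frame(n); cv2.imwrite(f"pics/{n}0.png",cv2.resize(f[:,:,::-1],(800,600),interpolation=cv2.INTER_CUBIC))
E
```

```text
pics
{'time': 0.0, 'joints': array([ 1.16162514e+00,  1.31137916e-01,  1.48926412e+00,  5.42324143e-07,
        1.52298829e+00, -8.53989272e-02]), 'joint_vel': array([ 0.00168388,  0.00064487, -0.00043649,  0.00048845, -0.00067906,
        0.00130597]), 'tau': array([ 6.77250900e-04, -5.59826195e+01, -4.91769004e+01,  7.73149822e-02,
        3.48466937e-02, -1.40965631e-04]), 'tool_pos': array([190.77513043, 568.62497523, 403.70935297]), 'ee_rot': array([-5.06290617e-01, -3.10008046e+00,  2.73729041e-03]), 'wrist_force': array([ 0.12699401,  0.30925004, -0.01663547]), 'moment': array([-0.00469854,  0.0208802 ,  0.02801755]), 'grip_force': 0.0, 'width': 1.00068460242876} 186.1
scene {'fx': 504.5389568003681, 'fy': 504.5389568003681, 'cx': 278.4204896067952, 'cy': 206.75056502347545, 'R': array([[ 0.6560419 ,  0.75449599,  0.01856936],
       [ 0.51867143, -0.43284367, -0.73731018],
       [-0.54825994,  0.49333777, -0.6752991 ]]), 't': array([-383.68615753, -261.48920129, 1410.57230047])}
top {'fx': 539.7341501703582, 'fy': 539.7341501703582, 'cx': 277.7753745398528, 'cy': 207.8558958853963, 'R': array([[ 0.03894088, -0.99923761, -0.00279351],
       [-0.97156857, -0.03720894, -0.23381619],
       [ 0.23353399,  0.0118191 , -0.97227681]]), 't': array([  -5.99746559,  598.84752308, 1072.72512616])}
```

View pics/scene0.png

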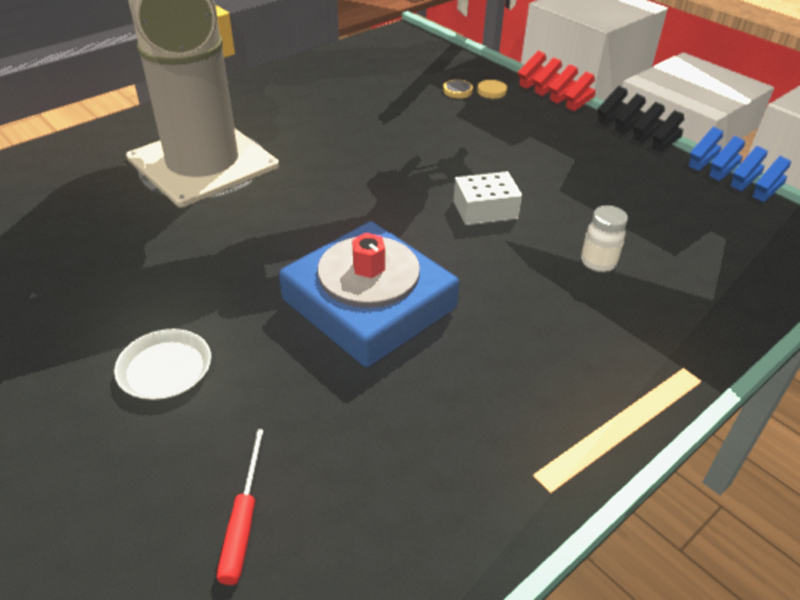

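View pics/top0.png

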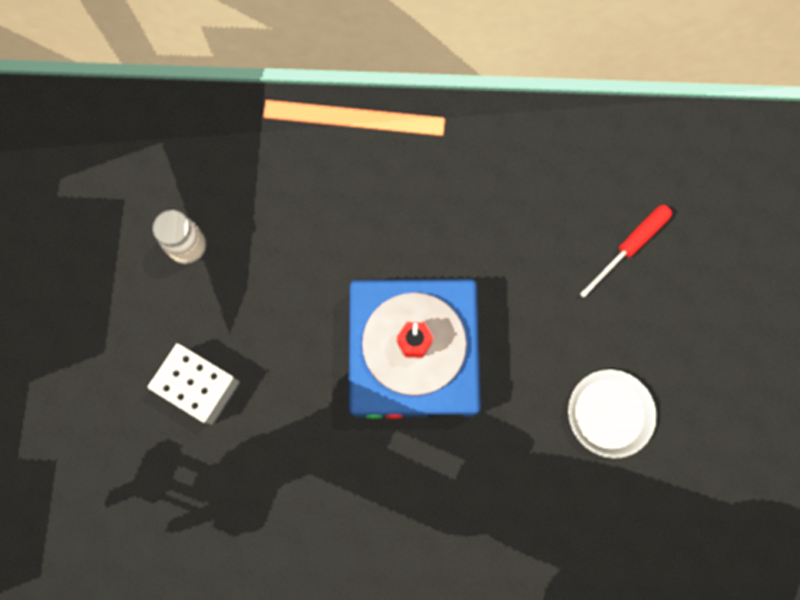

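Top view (800×600): knob top at (415,338) with the pointer up, wheel centre (414,344), dish centre (612,413), block (193,384), bottle (178,235), driver (585,295)–(668,210). The arm is out of view. Next I turn these into positions.

```bash
cat > h.py <<'E'
from bench import *
import cv2, numpy as np
from scipy.spatial.transform import Rotation as Ro
def ray(c,u,v,z):
    R=np.array(c["R"]);t=np.array(c["t"]);o=-R.T@t
    d=R.T@np.array([(u-c["cx"])/c["fx"],(v-c["cy"])/c["fy"],1]); return o+d*(z-o[2])/d[2]
def proj(c,X):
    p=np.array(c["R"])@np.array(X,float)+np.array(c["t"]); return np.array([c["fx"]*p[0]/p[2]+c["cx"],c["fy"]*p[1]/p[2]+c["cy"]])
def rel(goal_pos,yaw_y,tilt=0):
    """shift (cm) & turn in tool axes from current pose to tool-down with TCP at goal_pos, tool y at world angle yaw_y"""
    o=get_obs();R=Ro.from_rotvec(o["ee_rot"])
    y=np.array([np.cos(yaw_y),np.sin(yaw_y),0]);z=np.array([0,0,-1.]);x=np.cross(y,z)
    G=Ro.from_matrix(np.array([x,y,z]).T)
    return R.inv().apply(np.array(goal_pos)-o["tool_pos"])/10,(R.inv()*G).as_rotvec()
E
python3 - <<'E'
from h import *
s=1/1.4286
c=get_calibration("top");k=get_calibration("scene")
for n,u,v,z in [("knobtop",415,338,126),("wheel",414,344,82),("dish",612,413,18),("block",193,384,51),("bottle",173,225,95),("drvtip",585,295,5),("drvend",668,210,10)]:
    print(n,ray(c,u*s,v*s,z).round(1))
for n,u,v,z in [("knobtop",369,243,126),("wheel",369,270,82),("dish",163,366,18)]: print(n,ray(k,u*s,v*s,z).round(1))
R=Ro.from_rotvec(get_obs()["ee_rot"]).as_matrix();print(R.round(3))
w=get_calibration("wrist");print(w, R.T@(-np.array(w["R"]).T@w["t"]-get_obs()["tool_pos"]))
E
```

```text
knobtop [527.7 -11.1 126. ]
wheel [526.9 -10.6  82. ]
dish [ 445.  -311.4   18. ]
block [460.3 311.9  51. ]
bottle [690.  353.4  95. ]
drvtip [ 628.9 -277.4    5. ]
drvend [ 773.5 -411.9   10. ]
knobtop [530.5 -10.3 126. ]
wheel [536.3 -15.5  82. ]
dish [ 454.1 -315.7   18. ]
[[-0.948  0.318 -0.001]
 [ 0.318  0.948 -0.001]
 [ 0.    -0.002 -1.   ]]
{'fx': 368.19974540034747, 'fy': 368.19974540034747, 'cx': 275.96776344439616, 'cy': 204.52405070070512, 'R': array([[ 0.31821371,  0.94801805, -0.00134496],
       [ 0.91023697, -0.3051349 ,  0.27993098],
       [ 0.26496923, -0.09030211, -0.96001919]]), 't': array([-600.06817256,  -33.76712932,  390.78324552])} [76.89244367  0.82776759 20.00769535]
```

```bash
python3 - <<'E'
from h import *
print(rel([528,-11,370],2.09))
E
```

```text
(array([-50.40996118, -44.21973085,   3.44512674]), array([-1.45810321e-03, -7.96696121e-04, -8.42959548e-01]))
```

Emit:
play_rows(motion=[[[9.3,-50.4,-44.2,3.4,0,0,0],[9.3,-50.4,-44.2,3.4,0,0,0],[9.3,-50.4,-44.2,3.4,0,0,0],[9.3,-50.4,-44.2,3.4,0,0,0],[9.3,-50.4,-44.2,3.4,0,0,0]]])

```text
time: 0.52
tool_pos: [295.8, 387.3, 393.5]
ee_rot: [-0.505, -3.1, 0.001]
wrist_force: [0.0, -1.1, 0.0]
width: 1.003
grip_force: 0.0
```

Emit:
play_rows(motion=[[[9.3,-35,-30,2.4,0,0,0],[9.3,-35,-30,2.4,0,0,0],[9.3,-35,-30,2.4,0,0,0],[9.3,-35,-30,2.4,0,0,0],[9.3,-35,-30,2.4,0,0,0]]])

```text
time: 0.93
tool_pos: [402.6, 208.4, 383.1]
ee_rot: [-0.506, -3.101, -0.0]
wrist_force: [0.6, 0.3, 0.1]
width: 0.999
grip_force: 0.0
```

```bash
python3 - <<'E'
from h import *
print(get_obs()["tool_pos"],rel([528,-11,370],2.09))
E
```

```text
[402.55803514 208.44889093 383.08487745] (array([-18.87086353, -16.81750986,   1.30730046]), array([ 4.16998686e-05, -2.52727369e-05, -8.42781385e-01]))
```

Emit:
play_rows(motion=[[[9.3,-18.9,-16.8,1.3,0,0,-0.84],[9.3,-18.9,-16.8,1.3,0,0,-0.84],[9.3,-18.9,-16.8,1.3,0,0,-0.84],[9.3,-18.9,-16.8,1.3,0,0,-0.84],[9.3,-18.9,-16.8,1.3,0,0,-0.84]]])

```text
time: 1.35
tool_pos: [493.9, 50.3, 373.6]
ee_rot: [0.362, -3.12, -0.0]
wrist_force: [0.5, 2.1, -0.6]
width: 0.998
grip_force: 0.0
```

```bash
python3 - <<'E'
from h import *
print(get_obs()["tool_pos"],rel([528,-11,370],2.09))
E
```

```text
[493.86928302  50.33816409 373.64954692] (array([-1.91904303, -6.75212939,  0.36328582]), array([ 2.05192166e-04, -2.65858164e-04, -2.88332114e-01]))
```

Emit:
play_rows(motion=[[[9.3,-1.9,-6.8,0.4,0,0,-0.29],[9.3,-1.9,-6.8,0.4,0,0,-0.29],[9.3,-1.9,-6.8,0.4,0,0,-0.29],[9.3,-1.9,-6.8,0.4,0,0,-0.29]]])

```text
time: 1.68
tool_pos: [527.5, -11.6, 369.1]
ee_rot: [0.799, -3.037, -0.001]
wrist_force: [-0.1, 0.4, 0.6]
width: 0.996
grip_force: 0.0
```

```bash
python3 - <<'E'
from h import *
o=get_obs();w=get_calibration("wrist");f=grab_frame("wrist")
print(o["tool_pos"],o["joints"],proj(w,[528,-11,126]))
np.save("w1.npy",dict(w),allow_pickle=True)
cv2.imwrite("pics/w1raw.png",f[:,:,::-1])
u,v=proj(w,[528,-11,126]).astype(int);x0=min(max(u-133,0),560-267);y0=min(max(v-100,0),220);print(x0,y0)
cv2.imwrite("pics/w1.png",cv2.resize(f[y0:y0+200,x0:x0+267,::-1],(801-1,600),interpolation=cv2.INTER_CUBIC))
E
```

```text
[527.50375471 -11.64269576 369.12682277] [-1.19232882e-01 -4.56387348e-02  1.73445480e+00 -6.92499669e-05
  1.45441946e+00 -2.20478000e+00] [276.40877059 223.38120963]
143 123
```

View pics/w1.png

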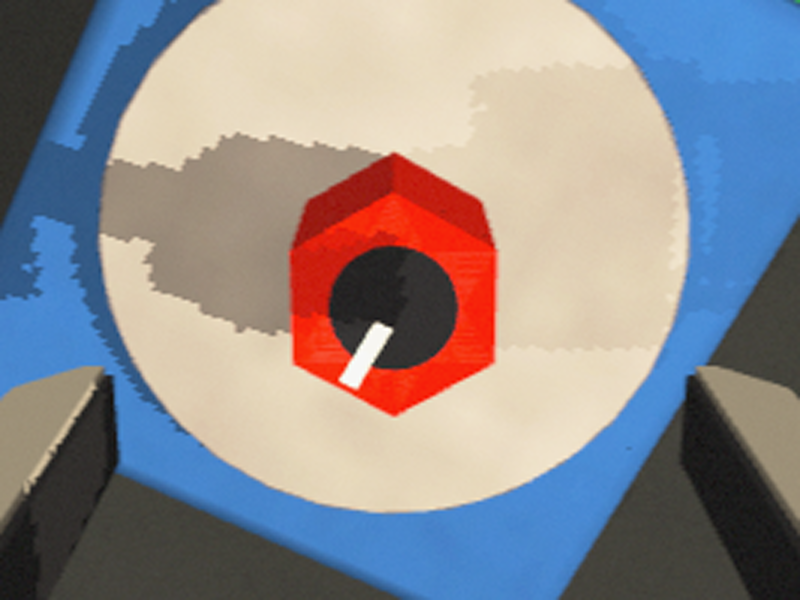

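```bash
python3 - <<'E'
from h import *
w=np.load("w1.npy",allow_pickle=True).item()
f=cv2.imread("pics/w1raw.png").astype(int)
k=800/267
g=lambda u,v:(143+u/k,123+v/(600/200))
p=lambda u,v,z:ray(w,*g(u,v),z)
cor=[(394,193),(496,251),(494,362),(395,415),(293,362),(290,250)]
C=np.array([p(*q,126) for q in cor]);print(C.round(1),C.mean(0))
d=(C-C.mean(0))[:,:2];a=np.degrees(np.arctan2(d[:,1],d[:,0]));print(a, np.linalg.norm(d,axis=1))
b=p(350,388,126)-p(393,305,126);print(np.degrees(np.arctan2(b[1],b[0])))
# wheel ellipse: left, right, bottom
print(p(99,215,82),p(690,230,82),p(395,513,82))
y=np.radians(np.mean((a-30+30)%60)-0); print(np.mean(a%60))
print(rel([*C.mean(0)[:2],277],2.09))
E
```

```text
[[507.9 -23.7 126. ]
 [508.3   1.2 126. ]
 [530.1  13.7 126. ]
 [551.6   1.2 126. ]
 [551.6 -24.3 126. ]
 [529.5 -36.8 126. ]] [529.81895891 -11.45728269 126.        ]
[-150.72719875  149.58279533   89.4182127    30.08130525  -30.60193471
  -90.78215546] [25.09300237 24.97783593 25.18705871 25.15804253 25.26792542 25.31130094]
3.3076152421546614
[558.44019479 -80.10838894  82.        ] [488.91195761  50.83376289  82.        ] [594.68965547  25.39120727  82.        ]
29.49517072525251
(array([-0.19639108, -0.22300616,  9.22592135]), array([ 0.00116929, -0.00112309, -0.0066959 ]))
```

Crop of the wrist view: knob top centred at (393,305), its flats parallel to the pads, pointer to (350,388), wheel rim concentric with the knob. So the spindle is at about (529.8, -11.5), and I descend.

Emit:
play_rows(motion=[[[7,-0.2,-0.22,3,0,0,0],[7,-0.2,-0.22,6,0,0,0],[7,-0.2,-0.22,9.2,0,0,0],[7,-0.2,-0.22,9.2,0,0,0],[7,-0.2,-0.22,9.2,0,0,0]]])

```text
time: 2.15
tool_pos: [528.7, -9.8, 276.5]
ee_rot: [0.799, -3.034, -0.003]
wrist_force: [-0.1, -0.2, 1.2]
width: 0.756
grip_force: 0.0
```

```bash
python3 - <<'E'
from h import *
print(get_obs()["tool_pos"],rel([529.8,-11.5,277],2.086))
E
```

```text
[528.7312596   -9.75961381 276.50915228] (array([-0.00706241, -0.20395786, -0.04972053]), array([ 2.98150041e-03, -3.83429003e-03, -8.75474094e-06]))
```

Emit:
play_rows(motion=[[[6.5,0,-0.2,0,0,0,0],[6.5,0,-0.2,0,0,0,0],[6.5,0,-0.2,0,0,0,0]]])

```text
time: 2.4
tool_pos: [532.1, -12.6, 280.7]
ee_rot: [-0.8, 3.034, -0.002]
wrist_force: [-0.0, -0.7, 0.3]
width: 0.698
grip_force: 0.0
```

```bash
python3 - <<'E'
from h import *
print(get_obs()["tool_pos"],rel([529.8,-11.5,277],2.086),get_obs()["joints"])
w=get_calibration("wrist");f=grab_frame("wrist")
cv2.imwrite("pics/w2.png",cv2.resize(f[:,:,::-1],(800,600),interpolation=cv2.INTER_CUBIC))
E
```

```text
[532.06907642 -12.55335877 280.65551517] (array([0.14674263, 0.20435655, 0.36457597]), array([-2.41830332e-03,  3.30097624e-03,  7.59402848e-05])) [-1.19943746e-01  4.14016544e-02  1.81471606e+00  1.24329706e-05
  1.28138294e+00 -2.20602321e+00]
```

View pics/w2.png

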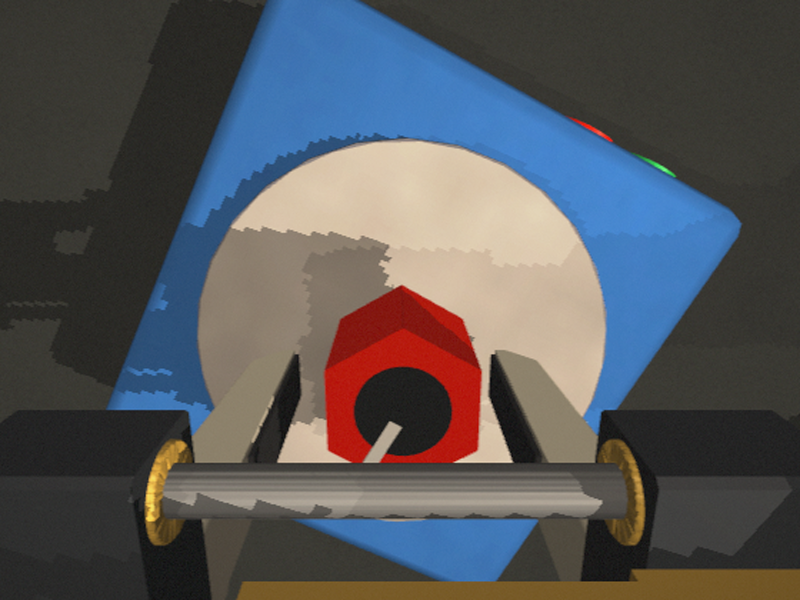

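Wrist view: knob between the pads, about 2 mm nearer the right pad (gaps 26 px left, 9 px right), flats parallel. The arm was still settling, so I let it rest and re-read.

Emit:
play_rows(motion=[[[6.5,0,0,0,0,0,0],[6.5,0,0,0,0,0,0],[6.5,0,0,0,0,0,0]]])

```text
time: 2.7
tool_pos: [531.1, -12.6, 278.4]
ee_rot: [-0.8, 3.037, -0.0]
wrist_force: [-0.9, -0.3, -0.1]
width: 0.699
grip_force: 0.0
```

```bash
python3 - <<'E'
from h import *
print(get_obs()["tool_pos"],rel([529.8,-11.5,277],2.086))
E
```

```text
[531.14229017 -12.60233598 278.42409534] (array([0.06253979, 0.16211574, 0.14232573]), array([-0.00032219,  0.00050517,  0.00014667]))
```

Emit:
play_rows(motion=[[[6.5,0.06,0.16,0.15,0,0,0],[6.5,0.06,0.16,0.15,0,0,0],[6.5,0.06,0.16,0.15,0,0,0],[6.5,0.06,0.16,0.15,0,0,0]]])

```text
time: 3.03
tool_pos: [529.6, -11.4, 276.4]
ee_rot: [0.801, -3.038, -0.0]
wrist_force: [-0.4, 0.3, 0.4]
width: 0.698
grip_force: 0.0
```

Emit:
play_rows(motion=[[[4.0,0,0,0,0,0,0],[4.0,0,0,0,0,0,0],[4.0,0,0,0,0,0,0],[4.0,0,0,0,0,0,0],[4.0,0,0,0,0,0,0]]])

```text
time: 3.45
tool_pos: [529.7, -11.5, 276.5]
ee_rot: [-0.801, 3.038, -0.0]
wrist_force: [-1.0, 0.2, 0.2]
width: 0.471
grip_force: 30.0
```

```bash
python3 - <<'E'
from h import *
o=get_obs();print(o["tool_pos"],rel([529.8,-11.5,277],2.086),o["wrist_force"],o["moment"],o["width"]*93)
E
```

```text
[529.74461383 -11.49106565 276.50761135] (array([-0.00437939, -0.00350928, -0.04923867]), array([-3.56917997e-05,  1.68900458e-05,  2.55052504e-04])) [-1.02199513  0.21145982  0.16089557] [ 0.0695373   0.02289925 -0.04386237] 43.760721315542014
```

Gripped on the flats (43.8 mm, 30 N) with negligible wrist load. I turn clockwise (+wz) with the matching rise, starting gently.

Emit:
play_rows(motion=[[[4.0,0,0,-0.01,0,0,0.06],[4.0,0,0,-0.03,0,0,0.14],[4.0,0,0,-0.055,0,0,0.22],[4.0,0,0,-0.08,0,0,0.3],[4.0,0,0,-0.08,0,0,0.3]]])

```text
time: 3.87
tool_pos: [529.6, -11.5, 277.2]
ee_rot: [0.332, -3.124, -0.0]
wrist_force: [-0.4, -0.1, -0.4]
width: 0.475
grip_force: 30.0
```

```bash
python3 - <<'E'
from h import *
o=get_obs();print(o["tool_pos"],o["wrist_force"],o["moment"],o["joints"][[0,5]])
E
```

```text
[529.64634484 -11.45909182 277.17136957] [-0.36344614 -0.11128363 -0.41881595] [ 0.04120529 -0.03291379  0.03248577] [-0.1184296  -1.90094663]
```

Emit:
play_rows(motion=[[[4.0,0,0,-0.03,0,0,0.12],[4.0,0,0,-0.065,0,0,0.24],[4.0,0,0,-0.1,0,0,0.36],[4.0,0,0,-0.135,0,0,0.48],[4.0,0,0,-0.17,0,0,0.6]]])

```text
time: 4.28
tool_pos: [529.6, -11.5, 278.9]
ee_rot: [-0.605, -3.083, 0.0]
wrist_force: [0.2, 0.2, -1.1]
width: 0.467
grip_force: 30.0
```

Emit:
play_rows(motion=[[[4.0,0,0,-0.035,0,0,0.12],[4.0,0,0,-0.07,0,0,0.24],[4.0,0,0,-0.105,0,0,0.36],[4.0,0,0,-0.14,0,0,0.48],[4.0,0,0,-0.17,0,0,0.6]]])

```text
time: 4.7
tool_pos: [529.9, -11.7, 280.8]
ee_rot: [1.488, 2.766, -0.001]
wrist_force: [0.9, -1.5, -1.0]
width: 0.473
grip_force: 30.0
```

```bash
python3 - <<'E'
from h import *
o=get_obs();print(o["tool_pos"],o["wrist_force"],o["moment"],o["joints"][[0,5]])
f=grab_frame("wrist")
cv2.imwrite("pics/w3.png",cv2.resize(f[:,:,::-1],(800,600),interpolation=cv2.INTER_CUBIC))
E
```

```text
[529.88553654 -11.73258393 280.78322778] [ 0.89289384 -1.53190191 -1.02739009] [-0.36930017 -0.22636629 -0.01632585] [-0.11866884 -0.70185703]
```

View pics/w3.png

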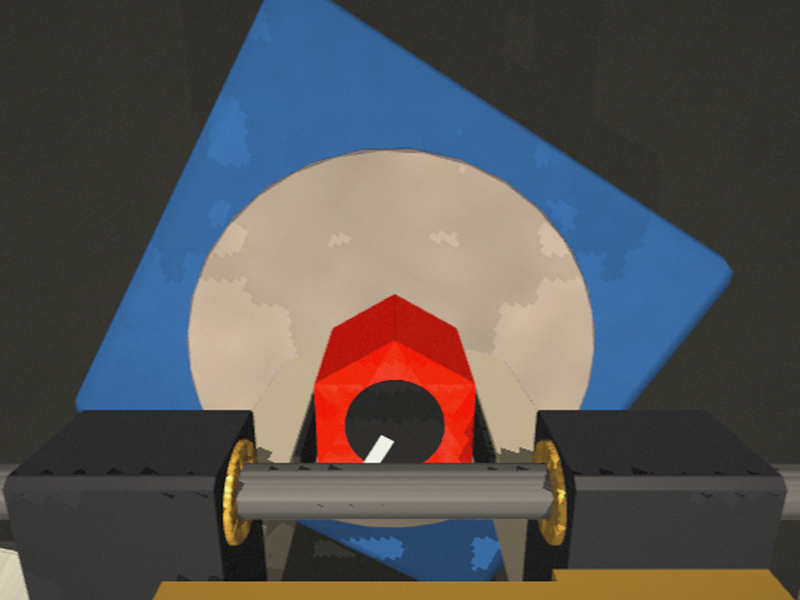

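Knob still square in the pads, with its pointer at the same place in the gripper (380,450), so it turns with the tool and rises without load. I carry on clockwise.

Emit:
play_rows(motion=[[[4.0,0,0,-0.035,0,0,0.12],[4.0,0,0,-0.07,0,0,0.24],[4.0,0,0,-0.105,0,0,0.36],[4.0,0,0,-0.14,0,0,0.48],[4.0,0,0,-0.17,0,0,0.6]]])

```text
time: 5.17
tool_pos: [529.8, -12.2, 282.4]
ee_rot: [2.236, 2.205, -0.002]
wrist_force: [0.4, -5.1, -1.3]
width: 0.472
grip_force: 30.0
```

Emit:
play_rows(motion=[[[4.0,0,0,-0.035,0,0,0.12],[4.0,0,0,-0.07,0,0,0.24],[4.0,0,0,-0.105,0,0,0.36],[4.0,0,0,-0.14,0,0,0.48],[4.0,0,0,-0.17,0,0,0.6]]])

```text
time: 5.58
tool_pos: [529.3, -12.1, 283.7]
ee_rot: [2.789, 1.446, -0.003]
wrist_force: [-3.0, -3.8, -1.6]
width: 0.475
grip_force: 30.0
```

Emit:
play_rows(motion=[[[4.0,0,0,-0.035,0,0,0.12],[4.0,0,0,-0.07,0,0,0.24],[4.0,0,0,-0.105,0,0,0.36],[4.0,0,0,-0.14,0,0,0.48],[4.0,0,0,-0.17,0,0,0.6]]])

```text
time: 6.0
tool_pos: [529.3, -12.0, 285.5]
ee_rot: [3.091, 0.557, -0.003]
wrist_force: [-3.0, -3.4, -0.9]
width: 0.471
grip_force: 30.0
```

Emit:
play_rows(motion=[[[4.0,0,0,-0.035,0,0,0.12],[4.0,0,0,-0.07,0,0,0.24],[4.0,0,0,-0.105,0,0,0.36],[4.0,0,0,-0.14,0,0,0.48],[4.0,0,0,-0.17,0,0,0.6]]])

```text
time: 6.42
tool_pos: [529.2, -11.9, 287.1]
ee_rot: [3.117, -0.381, -0.003]
wrist_force: [-2.3, -2.3, 0.2]
width: 0.471
grip_force: 30.0
```

```bash
python3 - <<'E'
from h import *
o=get_obs();print(o["tool_pos"],o["wrist_force"],o["moment"],o["joints"][[0,5]])
E
```

```text
[529.22531134 -11.898604   287.13001779] [-2.33790619 -2.2764552   0.23405015] [-0.47198328  0.69412021  0.06370356] [-0.11893943  1.69548032]
```

Emit:
play_rows(motion=[[[4.0,0,0,-0.035,0,0,0.12],[4.0,0,0,-0.07,0,0,0.24],[4.0,0,0,-0.1,0,0,0.35],[4.0,0,0,-0.13,0,0,0.45],[4.0,0,0,-0.13,0,0,0.45]]])

```text
time: 6.83
tool_pos: [529.4, -11.5, 288.6]
ee_rot: [2.955, -1.067, -0.002]
wrist_force: [-3.4, -0.1, -0.1]
width: 0.471
grip_force: 30.0
```

Emit:
play_rows(motion=[[[4.0,0,0,-0.1,0,0,0],[4.0,0,0,-0.2,0,0,0],[4.0,0,0,-0.3,0,0,0]]])

```text
time: 7.08
tool_pos: [529.5, -11.4, 291.5]
ee_rot: [2.957, -1.061, -0.002]
wrist_force: [-1.7, 1.1, -2.4]
width: 0.475
grip_force: 30.0
```

Emit:
play_rows(motion=[[[4.0,0,0,-0.15,0,0,0],[4.0,0,0,-0.3,0,0,0],[4.0,0,0,-0.5,0,0,0],[4.0,0,0,-0.5,0,0,0]]])

```text
time: 7.42
tool_pos: [529.6, -11.4, 297.1]
ee_rot: [2.955, -1.066, -0.001]
wrist_force: [-4.4, 0.4, -1.4]
width: 0.471
grip_force: 30.0
```

Free: it lifts with only its weight. I lift it clear.

Emit:
play_rows(motion=[[[4.0,0,0,-1,0,0,0],[4.0,0,0,-2,0,0,0],[4.0,0,0,-3,0,0,0],[4.0,0,0,-4,0,0,0],[4.0,0,0,-5,0,0,0]]])

```text
time: 7.83
tool_pos: [530.1, -11.5, 349.0]
ee_rot: [-2.954, 1.067, -0.003]
wrist_force: [-0.3, -0.5, -1.2]
width: 0.472
grip_force: 30.0
```

Emit:
play_rows(motion=[[[4.0,0,0,-1.5,0,0,0],[4.0,0,0,-3,0,0,0],[4.0,0,0,-3,0,0,0],[4.0,0,0,-3,0,0,0]]])

```text
time: 8.17
tool_pos: [530.2, -11.5, 378.4]
ee_rot: [-2.954, 1.066, -0.005]
wrist_force: [0.2, -0.7, -1.8]
width: 0.475
grip_force: 30.0
```

```bash
python3 - <<'E'
from h import *
o=get_obs();print(o["tool_pos"],o["wrist_force"],o["joints"])
f=grab_frame("top");c=get_calibration("top")
u,v=proj(c,[445,-311,18]).astype(int);print(u,v)
x0,y0=min(u-66,560-133),v-50;print(x0,y0)
a=cv2.resize(f[y0:y0+100,x0:x0+133,::-1],(532,400),interpolation=cv2.INTER_CUBIC)
f=grab_frame("scene");cv2.imwrite("pics/d.png",np.vstack([a[:300],cv2.resize(f[130:280,60:326,::-1],(532,300),interpolation=cv2.INTER_CUBIC)]))
E
```

```text
[530.18896356 -11.5142885  378.40562464] [ 0.24118674 -0.73044232 -1.83740767] [-1.18413470e-01 -4.65145905e-02  1.71822763e+00  6.52787401e-06
  1.46663791e+00  2.14522736e+00]
428 289
362 239
```

View pics/d.png

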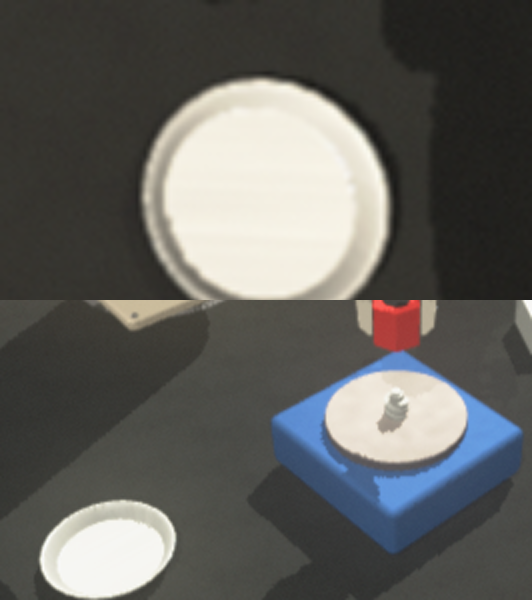

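The top crop has the rim spanning columns 142–391 with its top at row 78, so the dish centre is about (446,-311). The scene crop shows the knob held upright above the bare spindle. I carry it over at this height.

```bash
python3 - <<'E'
from h import *
y=Ro.from_rotvec(get_obs()["ee_rot"]).as_matrix()[:,1];a=np.arctan2(y[1],y[0]);print(a)
print(rel([447,-312,340],a))
E
```

```text
-2.2637063954443057
(array([12.84730245, 28.3956355 ,  3.62748805]), array([ 3.15239151e-04,  4.39237940e-04, -6.92324996e-08]))
```

Emit:
play_rows(motion=[[[4.0,1.2,2.6,0,0,0,0],[4.0,2.6,5.8,0,0,0,0],[4.0,4,9,0,0,0,0],[4.0,5.5,12.2,0,0,0,0],[4.0,7,15.4,0,0,0,0]]])

```text
time: 8.68
tool_pos: [484.2, -175.8, 375.5]
ee_rot: [-2.955, 1.066, 0.003]
wrist_force: [1.1, -0.6, -1.3]
width: 0.47
grip_force: 30.0
```

Emit:
play_rows(motion=[[[4.0,1.4,3.2,1,0,0,0],[4.0,2.8,6.4,2,0,0,0],[4.0,4.2,9.6,3,0,0,0],[4.0,5.4,12,3.6,0,0,0],[4.0,5.8,13,3.6,0,0,0]]])

```text
time: 9.1
tool_pos: [444.8, -314.2, 337.6]
ee_rot: [-2.953, 1.071, 0.007]
wrist_force: [-0.3, 0.0, -1.8]
width: 0.471
grip_force: 30.0
```

Emit:
play_rows(motion=[[[4.0,0,0,2,0,0,0],[4.0,0,0,4,0,0,0],[4.0,0,0,6,0,0,0],[4.0,0,0,8,0,0,0],[4.0,0,0,8,0,0,0]]])

```text
time: 9.52
tool_pos: [445.2, -309.8, 255.6]
ee_rot: [-2.952, 1.065, 0.012]
wrist_force: [-0.6, 0.1, -1.4]
width: 0.47
grip_force: 30.0
```

Emit:
play_rows(motion=[[[4.0,0,0,0,0,0,0],[4.0,0,0,0,0,0,0],[4.0,0,0,0,0,0,0],[4.0,0,0,0,0,0,0]]])

```text
time: 9.85
tool_pos: [447.4, -312.0, 262.5]
ee_rot: [2.954, -1.066, 0.004]
wrist_force: [-0.2, -0.6, -0.4]
width: 0.471
grip_force: 30.0
```

```bash
python3 - <<'E'
from h import *
o=get_obs();print(o["tool_pos"],rel([447,-312,200],-2.2637),o["joints"],o["wrist_force"])
f=grab_frame("wrist")
g=grab_frame("scene");cv2.imwrite("pics/w4.png",np.hstack([cv2.resize(f[:,:,::-1],(400,300)),cv2.resize(g[180:330,30:230,::-1],(400,300),interpolation=cv2.INTER_CUBIC)]))
E
```

```text
[ 447.42233161 -312.04705255  262.51930399] (array([-0.05221429,  0.02348757,  6.25181266]), array([-2.20901368e-05, -2.67289147e-03,  1.77323396e-04])) [-7.03017198e-01  9.81771297e-02  1.79062959e+00  5.20092023e-05
  1.25011340e+00  1.56048915e+00] [-0.23548031 -0.64905381 -0.38907198]
```

View pics/w4.png

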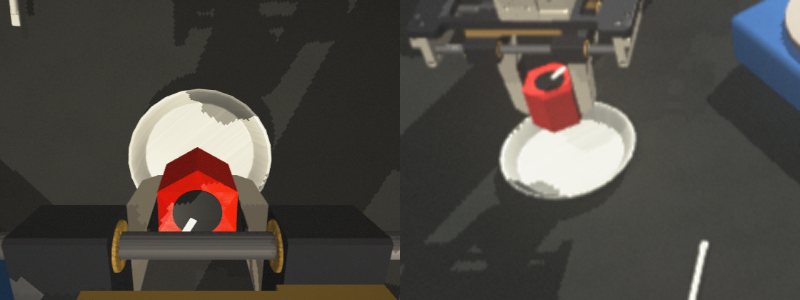

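Both views show the knob upright over the dish: dish centre (200,155) in the left half, the knob above it in the right half. I lower it slowly.

Emit:
play_rows(motion=[[[4.0,0,0,1.5,0,0,0],[4.0,0,0,3,0,0,0],[4.0,0,0,4.2,0,0,0],[4.0,0,0,5.0,0,0,0],[4.0,0,0,5.3,0,0,0]]])

```text
time: 10.37
tool_pos: [446.3, -311.3, 206.3]
ee_rot: [-2.954, 1.067, 0.003]
wrist_force: [0.4, 0.3, -1.5]
width: 0.471
grip_force: 30.0
```

Emit:
play_rows(motion=[[[4.0,0,0,0,0,0,0],[4.0,0,0,0,0,0,0],[4.0,0,0,0.1,0,0,0],[4.0,0,0,0.2,0,0,0],[4.0,0,0,0.3,0,0,0]]])

```text
time: 10.78
tool_pos: [447.1, -312.0, 205.4]
ee_rot: [2.955, -1.067, 0.002]
wrist_force: [-0.5, -0.2, -0.6]
width: 0.473
grip_force: 30.0
```

Emit:
play_rows(motion=[[[4.0,0,0,0.1,0,0,0],[4.0,0,0,0.2,0,0,0],[4.0,0,0,0.3,0,0,0],[4.0,0,0,0.4,0,0,0],[4.0,0,0,0.4,0,0,0]]])

```text
time: 11.2
tool_pos: [446.7, -311.7, 200.5]
ee_rot: [-2.955, 1.067, 0.001]
wrist_force: [0.6, 0.6, -1.2]
width: 0.468
grip_force: 30.0
```

Emit:
play_rows(motion=[[[4.0,0,0,0,0,0,0],[4.0,0,0,0.05,0,0,0],[4.0,0,0,0.1,0,0,0],[4.0,0,0,0.1,0,0,0]]])

```text
time: 11.53
tool_pos: [446.8, -311.7, 199.7]
ee_rot: [-2.955, 1.067, 0.0]
wrist_force: [0.2, 0.3, -1.2]
width: 0.473
grip_force: 30.0
```

Emit:
play_rows(motion=[[[4.0,0,0,0.05,0,0,0],[4.0,0,0,0.1,0,0,0],[4.0,0,0,0.1,0,0,0]]])

```text
time: 11.78
tool_pos: [446.8, -311.7, 198.7]
ee_rot: [-2.955, 1.067, 0.0]
wrist_force: [-0.4, 0.3, -1.2]
width: 0.47
grip_force: 30.0
```

No contact yet; a little lower.

Emit:
play_rows(motion=[[[4.0,0,0,0.05,0,0,0],[4.0,0,0,0.1,0,0,0],[4.0,0,0,0.1,0,0,0]]])

```text
time: 12.03
tool_pos: [446.9, -311.8, 198.5]
ee_rot: [-2.955, 1.067, 0.0]
wrist_force: [-3.2, 3.3, 7.1]
width: 0.467
grip_force: 30.0
```

Emit:
play_rows(motion=[[[4.0,0,0,0.05,0,0,0],[4.0,0,0,0.05,0,0,0],[4.0,0,0,0.05,0,0,0]]])

```text
time: 12.28
tool_pos: [446.9, -311.8, 198.5]
ee_rot: [2.955, -1.067, -0.0]
wrist_force: [-5.0, 4.2, 11.3]
width: 0.473
grip_force: 30.0
```

Contact with the dish floor (11 N). I release with a small opening, then retreat straight up.

Emit:
play_rows(motion=[[[4.4,0,0,-0.1,0,0,0],[4.8,0,0,-0.1,0,0,0],[5.2,0,0,-0.1,0,0,0],[5.8,0,0,-0.1,0,0,0],[6.0,0,0,-0.1,0,0,0]]])

```text
time: 12.7
tool_pos: [446.8, -311.7, 198.1]
ee_rot: [-2.955, 1.067, 0.0]
wrist_force: [-0.5, -0.9, -0.1]
width: 0.628
grip_force: 0.0
```

Emit:
play_rows(motion=[[[6.0,0,0,-0.5,0,0,0],[6.0,0,0,-1.5,0,0,0],[6.0,0,0,-3,0,0,0],[6.0,0,0,-5,0,0,0],[6.0,0,0,-7,0,0,0]]])

```text
time: 13.12
tool_pos: [446.7, -311.6, 269.6]
ee_rot: [-2.955, 1.067, 0.001]
wrist_force: [0.4, 0.8, -0.6]
width: 0.644
grip_force: 0.0
```

Emit:
play_rows(motion=[[[6.0,0,0,-2,0,0,0],[6.0,0,0,-4,0,0,0],[6.0,0,0,-6,0,0,0],[6.0,0,0,-6,0,0,0],[6.0,0,0,-6,0,0,0]]])

```text
time: 13.53
tool_pos: [447.3, -312.1, 330.6]
ee_rot: [2.954, -1.066, 0.006]
wrist_force: [0.5, 0.1, -0.8]
width: 0.646
grip_force: 0.0
```

```bash
python3 - <<'E'
from h import *
o=get_obs();print(o["tool_pos"],o["wrist_force"],o["grip_force"])
f=grab_frame("wrist")
g=grab_frame("scene");cv2.imwrite("pics/w5.png",np.hstack([cv2.resize(f[:,:,::-1],(400,300)),cv2.resize(g[180:330,30:230,::-1],(400,300),interpolation=cv2.INTER_CUBIC)]))
E
```

```text
[ 447.26062285 -312.14616749  330.59904083] [ 0.48381762  0.06634944 -0.79889989] 0.0
```

View pics/w5.png

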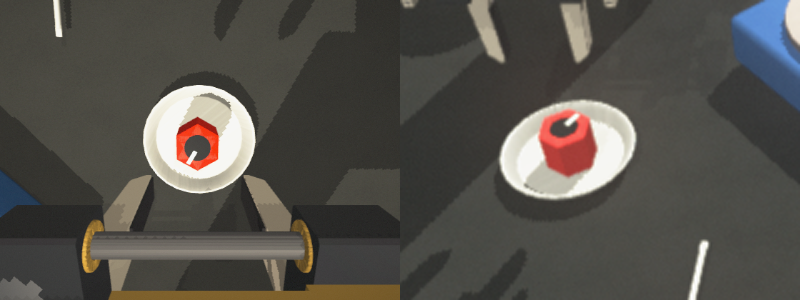

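The knob stands upright near the middle of the dish (left half (197,145), right half (567,145)), and the gripper is clear.

```bash
python3 -c "
from bench import finish_job
print(finish_job())"
```

```text
the job is handed in; nothing more can be done
None
```

I unscrewed the knob clockwise in a single grasp, lifted it off and stood it upright in the parts dish, released. I handed the job in at about 13.6 s, but `finish_job()` returned no verdict.

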